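# Refit the trimmer carriage on its curved guide rod

### The job

The carriage of the leaf-trimming plate was taken off for cleaning. Pick up the aluminium block with the wide hole right through it, thread it over the free end of the curved guide rod and slide it along the rod, turning it with the bend, until it stands against the post at the far end; let go of it there, upright on the plate. Leave the two other handled blocks where they stand.

Things in the scene. Friction and masses are not known exactly. Their poses are not given: they have to be found in the camera images.
- carriage: Loose aluminium block, 0.3 kg, 32 (x) x 48 (y) x 56 (z) mm; a round 28 mm hole runs right through along x, its axis 30 mm above the underside. Upright wooden tab handle on the middle of the top, 32 (x) x 14 (y) mm, 56 to 101 mm above the underside: grip it across the 14 mm, 82 mm up. Origin: centre of the underside, z up. A half turn about z changes nothing.
- trim_plate: Fixed grey metal plate 270 x 270 x 4 mm; origin: centre of underside, z up. In its frame (mm): a 10 mm rod, axis level at z 34, from its free end (-95,-55) straight +y to (-95,-10), quarter circle of radius 110 about (15,-10) to (15,100), straight +x into a post, near face x = 65. Carriage against the post: origin (49,100,4). A loose flat blade lies near (70,-75).
- pin_block: Look-alike, leave alone: loose aluminium block of the carriage's size, with only a 6 mm pin hole; its wooden tab handle, 14 (x) x 44 (y) mm, 101 mm high, stands crosswise. Origin: centre of the underside, z up.
- leaf_weight: Look-alike, leave alone: loose solid aluminium block of the carriage's size, no hole, with a round wooden knob 34 mm in diameter, 96 mm high. Origin: centre of the underside, z up.
There are look-alikes about, which are no part of the job. What is shaped like the carriage but black or red is not meant.

How it is judged:
By the outcome, as a careful person would: the job done as asked, in the order asked, and still so for the second after the job is handed in, with the robot touching nothing.
It also fails if it takes over 51 s, if anything falls off the work surface, if the arm or the gripper's body presses on something with over 40 N, if the wrist force passes 120 N, or if a joint passes its speed limit or range.

### The arm

A 6-joint arm with a two-finger parallel gripper is mounted at the origin on the work surface. World frame = base frame: x ahead of the robot, y to its left, z up, the work surface at z = 0. Lengths are in m, angles in rad, forces in N, time in s.
With the tool pointing down it reaches from about 0.375 to 0.9 m from the base axis. Payload 3.1 kg.
Tool frame: the origin (TCP) lies between the finger pads; the fingertips stand 11 mm ahead of it and the grasp point (between the pads) lies 8 mm behind it; z points along the fingers, y is the line along which they close (so a half turn about z gives the same grasp; the last joint's range is limited). The gripper opens to 87 mm and grips with 3 to 60 N. Pads are 19 mm wide; open, the fingers measure 117 mm over their backs; the gripper's body (75 mm by 190 mm) begins 51 mm behind the grasp point.
Start: joints at [1.131, 0.527, 1.433, -0, 1.181, -0.178], TCP at [0.161, 0.604, 0.234] pointing down, gripper open.
Joint ranges: [-3.08, 3.08], [-0.75, 2.2], [0.22, 2.44], [-1.43, 4.57], [0, 2.65], [-2.85, 2.85]. Speed limits (rad/s): [2.79, 2.79, 3.14, 3.14, 3.14, 3.14].

### API

Orientations are given as a unit quaternion [x, y, z, w].
In Python, from rig import robot gives the robot as it stands.
- The arm moves only by the tool move_arm, never from a script. Its argument "moves" is text: rows parted by semicolons, each of 7 numbers parted by spaces: the shift along the tool's x, y, z in units of 100 mm (1.0 is 100 mm), then the turn, a rotation vector about the tool's x, y, z in units of 90 degrees (1.0 is 90 degrees), then the opening, from 0 (shut) to 1 (fully open). A call has 1 to 12 rows; each row is the pose to reach, as a shift and turn from the pose commanded when the call began, along the tool's axes at that moment; what a row does not reach only later rows make up. A row lasts 1/10 s, in which the tool goes at most 50 mm and 8.59 degrees, less where a joint would pass 70% of its speed; a pose out of reach is approached as far as the arm can. A call with a number of a shift or a turn outside -1 to 1 is refused whole. A call with a gripper value outside its range is refused whole. The fingers move at their own pace and stop on an object; "squeeze" is the grip in N (left out, the last holds). Time passes only in rows, so rows that repeat a pose let the fingers close. It gives the time, the measured TCP pose, the force, the opening and the grip force at its end, in the units of the state.
- robot.get_obs(): the state, without advancing time (a new reading comes with each control period).
- robot.camera(name): name is "side" or "top" or "wrist"; returns a dict with "image" (480x640x3 uint8, red, green, blue), "intrinsics" (3x3 intrinsics, pixels), "dist_coeffs" ([k1, k2, p1, p2, k3] as OpenCV has them; the pictures are not rectified), "extrinsics" (4x4, takes a point from world to camera coordinates). Camera axes: x right, y up, looking along -z (the intrinsics and any distortion apply to the point x, -y, -z); pixel columns grow to the right and rows downward; lengths in m; the calibration is good to about 2 mm. A picture is of the moment at which its call begins. There is no depth.
- robot.hand_in(): hands the job in; it is judged then, once.
The state is a dict: "time": time; "q": joint angles; "joint_velocities": joint speeds; "joint_torque": joint torques, N m; "position": TCP position; "tool_rot": TCP orientation; "ft_force": force on the tool from outside, world axes, zero at the start; "moment": the same for the moment, N m; "grip_width": finger opening in m; "grip_force": force on a finger pad.
Only numpy, scipy, OpenCV 4.12 (cv2) and the standard library are available. Lean on these libraries where they do the work, as an engineer would, in place of code of your own. Each camera call takes 0.05 s, during which the arm holds its last target. There are 200 camera calls.

## Working session

There is one attempt and no reset: what is moved stays moved. The work goes in short steps, Python scripts to look and compute and a tool call to move; the robot and the scene stay as the last step left them, time stands still between calls to the robot, and variables do not carry over. Pictures are saved under pics/ and viewed, at most 10 in all, crops included, and the job is handed in when it is done.

Besides the shell and the picture viewer there is one more tool, called after "Emit:" as name(argument=value, ...) on one line, values as JSON. move_arm: Moves the arm, as the interface text tells. Shifts and turns lie within -1 to 1; 1 stands for 100 mm of shift or 90 degrees of turn. Its arguments: {"type":"object","properties":{"moves":{"type":"string"},"squeeze":{"type":"number"}},"required":["moves"]}

```bash
mkdir -p pics; ls
cat > h.py <<'E'
import numpy as np,cv2,pickle
from rig import robot
def snap(name,tag):
    c=robot.camera(name); cv2.imwrite(f'pics/{tag}.png',c['image'][:,:,::-1]); pickle.dump(c,open(f'pics/{tag}.pkl','wb')); return c
def load(tag): return pickle.load(open(f'pics/{tag}.pkl','rb'))
F=np.diag([1,-1,-1.])
def ray(c,uv):
    E=np.array(c['extrinsics']);K=np.array(c['intrinsics']);D=np.array(c['dist_coeffs'])
    p=cv2.undistortPoints(np.array([[uv]],float),K,D)[0,0]
    R=F@E[:3,:3];t=F@E[:3,3]
    return -R.T@t, R.T@np.array([p[0],p[1],1])
def atz(c,uv,z):
    o,d=ray(c,uv); return o+d*(z-o[2])/d[2]
def proj(c,P):
    E=np.array(c['extrinsics']);R=F@E[:3,:3];t=F@E[:3,3]
    return cv2.projectPoints(np.array(P,float).reshape(-1,3),cv2.Rodrigues(R)[0],t,np.array(c['intrinsics']),np.array(c['dist_coeffs']))[0][:,0]
E
python3 - <<'E'
from h import *
for n in('side','top'): 
    c=snap(n,n+'0'); print(n,ray(c,(320,240)))
print(robot.get_obs())
E
```

```text
pics
side (array([0.38380458, 0.49718315, 0.62964981]), array([ 0.13009684, -0.70584182, -0.69682204]))
top (array([ 0.4004525 , -0.10199905,  1.17497819]), array([ 0.13417168, -0.02404224, -0.99090471]))
{'time': 0.1, 'q': array([ 1.13148998e+00,  5.28370199e-01,  1.43377204e+00, -2.90067832e-06,
        1.18137609e+00, -1.78499771e-01]), 'joint_velocities': array([ 0.00015812,  0.00027889, -0.00420605, -0.000332  , -0.00133225,
        0.00026784]), 'joint_torque': array([-3.74565043e-04, -4.40985310e+01, -1.77150875e+01,  6.34739385e-02,
        5.34393196e-02, -5.22550135e-05]), 'position': array([0.16086225, 0.60329176, 0.23267198]), 'tool_rot': array([ 1.30033410e-01,  9.91509145e-01, -9.17671988e-04, -2.91438188e-04]), 'ft_force': array([-0.41052393,  0.31390145,  0.20835329]), 'moment': array([-0.01406411,  0.05521625,  0.0315579 ]), 'grip_force': 0.0, 'grip_width': 0.08703125188737104}
```

View pics/top0.png

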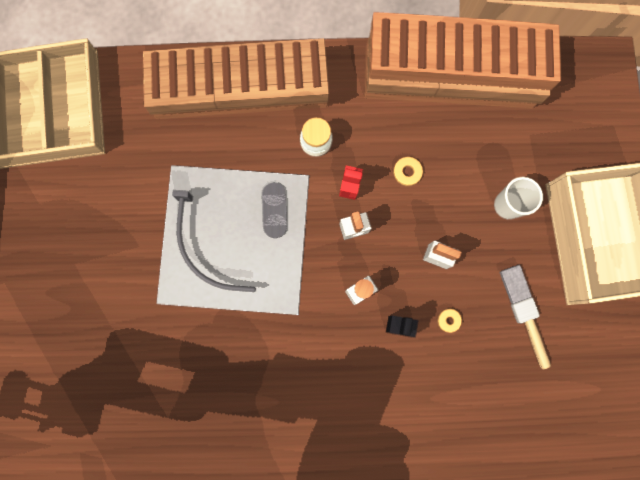

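View pics/side0.png

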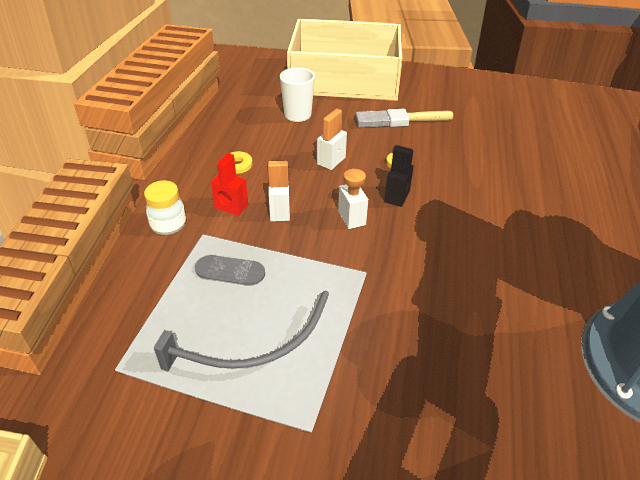

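Top picture: trimming plate about (233,240), with the rod's free end at (262,287) and the post at (182,194). The candidates are white blocks at (356,225) and (442,254). The knobbed block at (362,290) is the leaf weight, and the red and black ones are not meant. I'll confirm in an enlarged crop.

Run:
```python
from h import *
a=cv2.imread('pics/side0.png')[90:240,200:430]; b=cv2.imread('pics/top0.png')[195:315,330:480]
a=cv2.resize(a,None,fx=3.4,fy=3.4,interpolation=cv2.INTER_CUBIC)[:300*2]
cv2.imwrite('pics/cropa.png',a)
b=cv2.resize(b,None,fx=5,fy=5,interpolation=cv2.INTER_CUBIC); cv2.imwrite('pics/cropb.png',b)
t=load('top0')
for uv in [(172,166),(308,176),(299,314),(158,304)]: print(uv,atz(t,uv,.004))
print('free',atz(t,(256,289),.034),'post',atz(t,(182,200),.034))
```

```text
(172, 166) [0.71358191 0.15402072 0.004     ]
(308, 176) [ 0.68502041 -0.11117998  0.004     ]
(299, 314) [ 0.41936014 -0.08630884  0.004     ]
(158, 304) [0.44547843 0.18116142 0.004     ]
free [ 0.46713206 -0.0085735   0.034     ] post [0.63888432 0.12824318 0.034     ]
```

View pics/cropa.png

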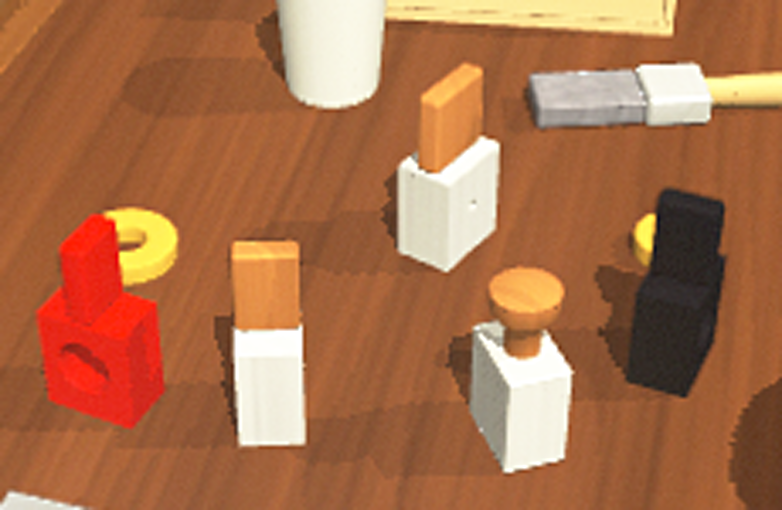

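View pics/cropb.png

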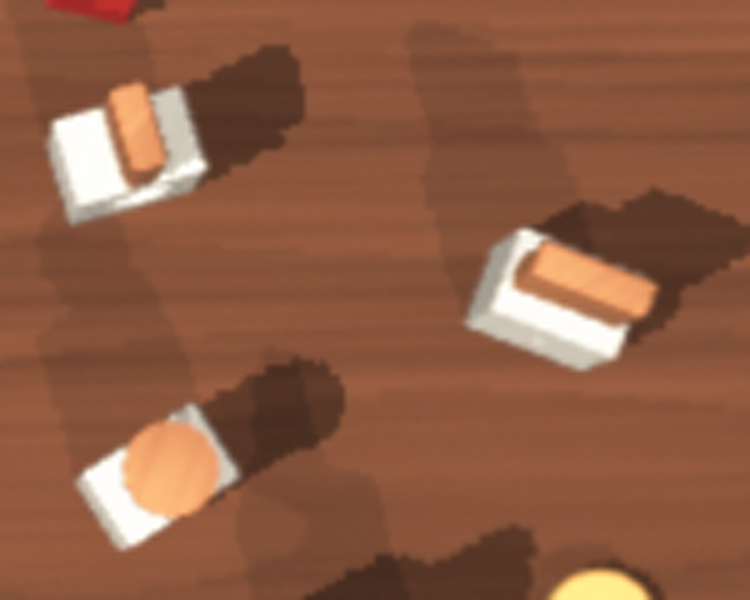

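Block (356,225) has its tab along the 32 mm side, so it is the carriage. Block (442,254) has a pin hole and a long crosswise tab, so it is the pin block. (362,290) has the round knob. I'll set out towards the carriage while measuring.

```bash
cat >> h.py <<'E'
PC=None
def plate(p,z=.004,c=(.5659,.0344),th=-5.75):
    a=np.radians(th);x,y=p[0]/1000,p[1]/1000
    return np.array([c[0]+x*np.cos(a)-y*np.sin(a),c[1]+x*np.sin(a)+y*np.cos(a),z])
from scipy.spatial.transform import Rotation as Ro
def down(psi): # tool x heading psi deg, z down
    a=np.radians(psi);x=np.array([np.cos(a),np.sin(a),0]);z=np.array([0,0,-1.]);return Ro.from_matrix(np.c_[x,np.cross(z,x),z])
def go(xyz,psi,frm=None):
    o=robot.get_obs(); p,r=(o['position'],Ro.from_quat(o['tool_rot'])) if frm is None else (np.array(frm[0]),down(frm[1]))
    s=r.inv().apply(np.array(xyz)-p)*10; w=(r.inv()*down(psi)).as_rotvec()/(np.pi/2)
    print('shift',s.round(3),'turn',w.round(3))
E
python3 - <<'E'
from h import *
t=load('top0');s=load('side0')
f=lambda u,v:(330+u/5,195+v/5)
g=lambda u,v:(200+u/3.4,90+v/3.4)
c=[atz(t,f(*p),.101) for p in[(108,88),(143,83),(165,163),(132,172)]]
print(np.array(c),np.mean(c,0))
print(np.degrees(np.arctan2(*((c[1]+c[0]-c[2]-c[3])[[1,0]]))))
# side: tab top, near edge ends
print('side tab near top edge',atz(s,g(232,243),.101),atz(s,g(299,243),.101),'base',atz(s,g(237,444),0),atz(s,g(305,444),0))
P=[(-135,-135),(-135,135),(135,135),(135,-135)]
print(proj(t,[plate(p) for p in P]).round(),proj(s,[plate(p) for p in P]).round())
R=[(-95,-55),(-95,-10),(15-77.8,-10+77.8),(15,100),(65,100)]
print(proj(t,[plate(p,.034) for p in R]).round(),proj(s,[plate(p,.034) for p in R]).round())
print('leaf',atz(t,f(170,468),.096))
E
```

```text
[[ 0.59303835 -0.18542496  0.101     ]
 [ 0.59447507 -0.19787128  0.101     ]
 [ 0.56566339 -0.2044634   0.101     ]
 [ 0.56279895 -0.19270379  0.101     ]] [ 0.57899394 -0.19511586  0.101     ]
13.218987211732316
side tab near top edge [ 0.5955934  -0.19471563  0.101     ] [ 0.56537302 -0.20090264  0.101     ] base [ 0.5913389 -0.1687321  0.       ] [ 0.55903918 -0.17545931  0.        ]
[[299. 315.]
 [157. 304.]
 [171. 166.]
 [309. 175.]] [[368. 271.]
 [314. 430.]
 [116. 369.]
 [204. 233.]]
[[257. 290.]
 [233. 288.]
 [193. 268.]
 [180. 225.]
 [182. 199.]] [[327. 290.]
 [318. 315.]
 [275. 355.]
 [207. 360.]
 [172. 349.]]
leaf [ 0.45861269 -0.20231837  0.096     ]
```

Emit:
move_arm(moves="-0.2 -0.2 0 0 0 0 1; -0.5 -0.5 0 0 0 0 1; -0.8 -0.8 0 0 0 0 1; -1 -1 0 0 0 0 1")

```text
time: 0.5
position: [0.2323, 0.4789, 0.233]
tool_rot: [0.13, 0.991, -0.001, -0.0]
ft_force: [0.1, -0.2, -0.4]
grip_width: 0.087
grip_force: 0.0
```

Emit:
move_arm(moves="-0.33 -0.33 0 0 0 0 1; -0.66 -0.66 0 0 0 0 1; -1 -1 0 0 0 0 1")

```text
time: 0.8
position: [0.3031, 0.3575, 0.2334]
tool_rot: [0.13, 0.992, -0.0, -0.0]
ft_force: [1.4, 0.4, -0.4]
grip_width: 0.087
grip_force: 0.0
```

Emit:
move_arm(moves="-0.33 -0.33 0 0 0 0 1; -0.66 -0.66 0 0 0 0 1; -1 -1 0 0 0 0 1; -1 -1 0 0 0 0 1")

```text
time: 1.2
position: [0.3769, 0.2324, 0.2336]
tool_rot: [0.134, 0.991, -0.001, 0.001]
ft_force: [-0.1, 0.8, -0.1]
grip_width: 0.0873
grip_force: 0.0
```

Emit:
move_arm(moves="-0.33 -0.33 0 0 0 0 1; -0.66 -0.66 0 0 0 0 1; -1 -1 0 0 0 0 1")

```text
time: 1.5
position: [0.4445, 0.1138, 0.2334]
tool_rot: [0.129, 0.992, 0.0, -0.0]
ft_force: [1.4, 1.2, 0.3]
grip_width: 0.087
grip_force: 0.0
```

Emit:
move_arm(moves="-0.33 -0.33 0 0 0 0 1; -0.66 -0.66 0 0 0 0 1; -1 -1 0 0 0 0 1")

```text
time: 1.8
position: [0.5156, -0.0089, 0.2333]
tool_rot: [0.13, 0.992, 0.0, -0.0]
ft_force: [0.5, 0.5, -0.0]
grip_width: 0.0874
grip_force: 0.0
```

Emit:
move_arm(moves="-0.33 -0.33 0 0 0 0 1; -0.66 -0.66 0 0 0 0 1; -1 -1 0 0 0 0 1; -1 -1 0 0 0 0 1")

```text
time: 2.2
position: [0.5898, -0.1356, 0.2332]
tool_rot: [0.132, 0.991, -0.001, 0.002]
ft_force: [-0.1, 0.3, -0.1]
grip_width: 0.0872
grip_force: 0.0
```

Emit:
move_arm(moves="0 -0.3 0 0 0 0.09 1; 0 -0.6 0 0 0 0.18 1; 0 -0.6 0 0 0 0.27 1; 0 -0.6 0 0 0 0.36 1; 0 -0.6 0 0 0 0.45 1; 0 -0.6 0 0 0 0.54 1; 0 -0.6 0 0 0 0.63 1; 0 -0.6 0 0 0 0.72 1; 0 -0.6 0 0 0 0.81 1; 0 -0.6 0 0 0 0.9 1; 0 -0.6 0 0 0 0.9 1")

```text
time: 3.3
position: [0.5704, -0.1868, 0.2331]
tool_rot: [0.742, 0.67, -0.0, -0.001]
ft_force: [-0.1, -0.1, 0.8]
grip_width: 0.0872
grip_force: 0.0
```

Emit:
move_arm(moves="0 0 0 0 0 0.09 1; 0 0 0 0 0 0.18 1; 0 0 0 0 0 0.27 1; 0 0 0 0 0 0.36 1; 0 0 0 0 0 0.45 1; 0 0 0 0 0 0.54 1; 0 0 0 0 0 0.63 1; 0 0 0 0 0 0.72 1; 0 0 0 0 0 0.8 1; 0 0 0 0 0 0.8 1; 0 0 0 0 0 0.8 1")

```text
time: 4.4
position: [0.5705, -0.1878, 0.2334]
tool_rot: [0.994, 0.107, -0.0, -0.0]
ft_force: [0.3, -0.2, 0.1]
grip_width: 0.0868
grip_force: 0.0
```

Run:
```python
from h import *
c=snap('wrist','w1'); go((.580,-.1955,.074),12)
a=np.radians(12);R=np.array([[np.cos(a),-np.sin(a)],[np.sin(a),np.cos(a)]])
q=np.array([(-16,-7),(16,-7),(16,7),(-16,7)])/1000
pts=np.c_[q@R.T+[.580,-.1955],np.full(4,.101)]
print(proj(c,pts).round())
q=np.array([(-16,-24),(16,-24),(16,24),(-16,24)])/1000
print(proj(c,np.c_[q@R.T+[.580,-.1955],np.full(4,.056)]).round())
```

```text
shift [0.077 0.095 1.594] turn [-0.     0.     0.003]
[[343. 242.]
 [344. 196.]
 [323. 196.]
 [323. 241.]]
[[361. 225.]
 [363. 185.]
 [300. 184.]
 [300. 225.]]
```

View pics/w1.png

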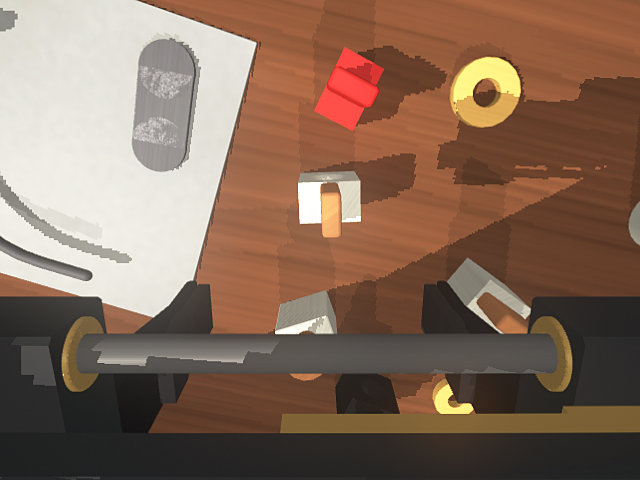

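The wrist view confirms the carriage: tab at (331,210), block top spanning columns 299–360, within 2 px of prediction. I'm descending and gripping.

Emit:
move_arm(moves="0.08 0.1 0.2 0 0 0 1; 0.08 0.1 0.5 0 0 0 1; 0.08 0.1 0.8 0 0 0 1; 0.08 0.1 1 0 0 0 1")

```text
time: 4.85
position: [0.5796, -0.196, 0.1315]
tool_rot: [0.994, 0.106, -0.001, -0.001]
ft_force: [0.5, 0.5, 0.3]
grip_width: 0.0869
grip_force: 0.0
```

Emit:
move_arm(moves="0 0 0.2 0 0 0 1; 0 0 0.4 0 0 0 1; 0 0 0.59 0 0 0 1; 0 0 0.59 0 0 0 1; 0 0 0.59 0 0 0 0; 0 0 0.59 0 0 0 0; 0 0 0.59 0 0 0 0; 0 0 0.59 0 0 0 0; 0 0 0.59 0 0 0 0; 0 0 0.59 0 0 0 0; 0 0 0.59 0 0 0 0", squeeze=30)

```text
time: 5.95
position: [0.5806, -0.1966, 0.0747]
tool_rot: [0.994, 0.105, 0.0, 0.0]
ft_force: [0.1, 0.1, -0.2]
grip_width: 0.039
grip_force: 0.0
```

Emit:
move_arm(moves="0 0 0 0 0 0 0; 0 0 0 0 0 0 0; 0 0 0 0 0 0 0; 0 0 0 0 0 0 0; 0 0 0 0 0 0 0; 0 0 0 0 0 0 0; 0 0 0 0 0 0 0; 0 0 0 0 0 0 0; 0 0 0 0 0 0 0")

```text
time: 6.85
position: [0.5805, -0.1966, 0.0744]
tool_rot: [0.994, 0.105, -0.0, -0.0]
ft_force: [0.7, -0.2, -0.6]
grip_width: 0.0136
grip_force: 30.0
```

Emit:
move_arm(moves="0 0 -0.1 0 0 0 0; 0 0 -0.3 0 0 0 0; 0 0 -0.6 0 0 0 0; 0 0 -0.8 0 0 0 0; 0 0 -0.8 0 0 0 0")

```text
time: 7.35
position: [0.5828, -0.1979, 0.1583]
tool_rot: [0.994, 0.105, 0.003, 0.002]
ft_force: [1.7, -0.0, -1.7]
grip_width: 0.0136
grip_force: 30.0
```

Run:
```python
from h import *
go((*plate((-95,-115))[:2],.154),84.25)
```

```text
shift [-0.936 -1.502  0.03 ] turn [ 0.005 -0.001 -0.802]
```

Emit:
move_arm(moves="-0.1 -0.17 0 0 0 0 0; -0.25 -0.42 0 0 0 0 0; -0.4 -0.67 0 0 0 0 0; -0.6 -1 0 0 0 0 0")

```text
time: 7.75
position: [0.5007, -0.1114, 0.1538]
tool_rot: [0.995, 0.105, 0.0, 0.0]
ft_force: [0.0, 0.3, -1.7]
grip_width: 0.0139
grip_force: 30.0
```

Emit:
move_arm(moves="-0.2 -0.3 0 0 0 -0.09 0; -0.34 -0.5 0 0 0 -0.18 0; -0.34 -0.5 0 0 0 -0.27 0; -0.34 -0.5 0 0 0 -0.36 0; -0.34 -0.5 0 0 0 -0.45 0; -0.34 -0.5 0 0 0 -0.54 0; -0.34 -0.5 0 0 0 -0.63 0; -0.34 -0.5 0 0 0 -0.72 0; -0.34 -0.5 0 0 0 -0.8 0; -0.34 -0.5 0 0 0 -0.8 0; -0.34 -0.5 0 0 0 -0.8 0")

```text
time: 8.85
position: [0.4569, -0.0695, 0.1541]
tool_rot: [0.744, 0.669, -0.0, -0.0]
ft_force: [-0.5, -0.2, -2.6]
grip_width: 0.0135
grip_force: 30.0
```

Run:
```python
from h import *
print(robot.get_obs()['position'],robot.get_obs()['q'].round(2))
go((*plate((-95,-115))[:2],.0797),84.25)
snap('side','s1');snap('top','t1')
a=cv2.imread('pics/side_.png') if 0 else cv2.imread('pics/s1.png')[120:360,180:460]
b=cv2.imread('pics/t1.png')[180:340,180:380]
cv2.imwrite('pics/ab.png',np.hstack([cv2.resize(a,(450,386)),cv2.resize(b,(350,280)) if 0 else cv2.copyMakeBorder(cv2.resize(b,(350,280)),0,106,0,0,cv2.BORDER_CONSTANT)]))
```

```text
[ 0.45692279 -0.06949373  0.15414029] [-0.39  0.44  1.91 -0.    0.79 -0.29]
shift [-0.007  0.031  0.744] turn [-0.001 -0.    -0.004]
```

View pics/ab.png

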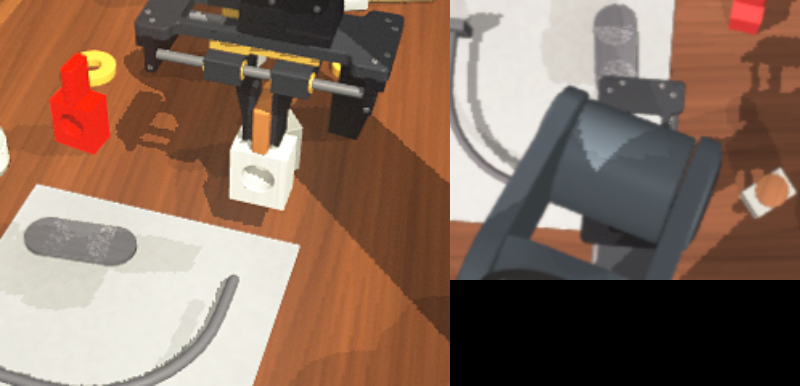

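The wide hole is plainly visible at (258,178), so this is the carriage, aligned before the rod's free end. I'll lower it, then thread it on.

Emit:
move_arm(moves="0 0.03 0.15 0 0 0 0; 0 0.03 0.35 0 0 0 0; 0 0.03 0.55 0 0 0 0; 0 0.03 0.7 0 0 0 0; 0 0.03 0.74 0 0 0 0; 0 0.03 0.74 0 0 0 0; 0 0.03 0.74 0 0 0 0")

```text
time: 9.65
position: [0.4608, -0.0701, 0.081]
tool_rot: [0.743, 0.669, 0.0, 0.001]
ft_force: [-0.8, 0.6, -2.3]
grip_width: 0.0139
grip_force: 30.0
```

Emit:
move_arm(moves="0.05 0 0 0 0 0 0; 0.15 0 0 0 0 0 0; 0.25 0 0 0 0 0 0; 0.35 0 0 0 0 0 0; 0.45 0 0 0 0 0 0; 0.5 0 0 0 0 0 0; 0.5 0 0 0 0 0 0")

```text
time: 10.35
position: [0.4654, -0.0192, 0.0806]
tool_rot: [0.742, 0.67, -0.0, -0.0]
ft_force: [0.3, 0.2, -2.7]
grip_width: 0.0139
grip_force: 30.0
```

Run:
```python
from h import *
print(robot.get_obs()['position'],robot.get_obs()['moment'])
go((*plate((-95,-10))[:2],.080),84.25)
c=snap('side','s2')
cv2.imwrite('pics/s2c.png',cv2.resize(cv2.imread('pics/s2.png')[190:340,230:430],(800,600)))
print(proj(c,[plate((-95,-55),.034)]))
```

```text
[ 0.46536702 -0.01915847  0.08055159] [-0.12339324  0.10415243  0.00503904]
shift [ 0.534 -0.004  0.006] turn [-0.    -0.    -0.001]
[[327.43199334 290.22078329]]
```

View pics/s2c.png

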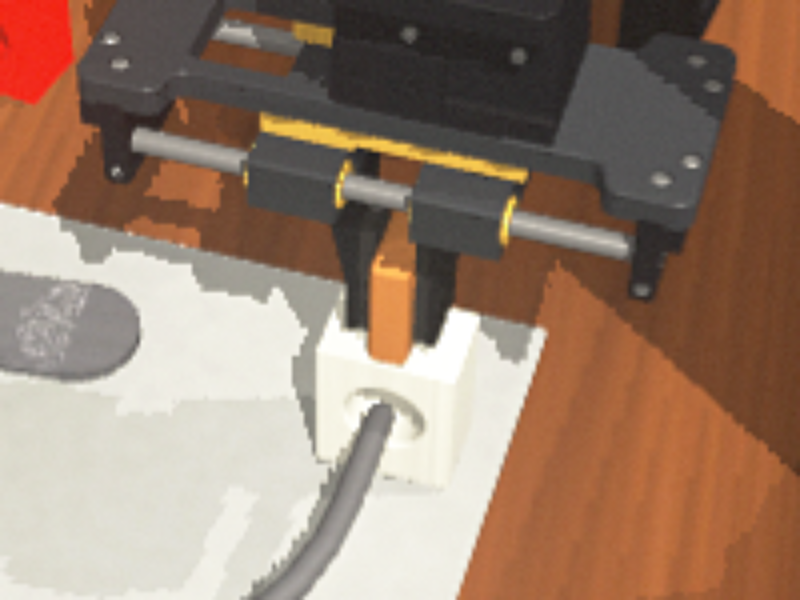

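The rod's tip at (385,410) enters the hole centrally with no contact force. I'll slide on and around the bend.

Emit:
move_arm(moves="0.05 0 0 0 0 0 0; 0.15 0 0 0 0 0 0; 0.25 0 0 0 0 0 0; 0.35 0 0 0 0 0 0; 0.45 0 0 0 0 0 0; 0.53 0 0 0 0 0 0; 0.53 0 0 0 0 0 0")

```text
time: 11.1
position: [0.4708, 0.0338, 0.0806]
tool_rot: [0.742, 0.67, -0.0, -0.0]
ft_force: [-0.1, -0.4, -2.8]
grip_width: 0.0138
grip_force: 30.0
```

Emit:
move_arm(moves="0.096 0.004 0 0 0 0.056 0; 0.191 0.017 0 0 0 0.111 0; 0.285 0.037 0 0 0 0.167 0; 0.376 0.066 0 0 0 0.222 0; 0.465 0.103 0 0 0 0.278 0; 0.55 0.147 0 0 0 0.333 0; 0.631 0.199 0 0 0 0.389 0; 0.707 0.257 0 0 0 0.444 0; 0.778 0.322 0 0 0 0.5 0; 0.778 0.322 0 0 0 0.5 0; 0.778 0.322 0 0 0 0.5 0")

```text
time: 12.2
position: [0.5106, 0.1064, 0.0804]
tool_rot: [0.942, 0.335, -0.0, -0.0]
ft_force: [0.4, -0.5, -1.9]
grip_width: 0.0138
grip_force: 30.0
```

Run:
```python
from h import *
o=robot.get_obs();print(o['ft_force'],o['moment'])
go((*plate((15-77.8,-10+77.8))[:2],.080),39.25)
go((*plate((15,100))[:2],.080),-5.75)
```

```text
[ 0.37549012 -0.52728272 -1.92316731] [-0.12019321  0.15171563  0.02883115]
shift [ 0.008 -0.016  0.004] turn [-0.     0.001 -0.001]
shift [0.786 0.306 0.003] turn [-0.     0.001  0.499]
```

Emit:
move_arm(moves="0.098 0.002 0 0 0 0.056 0; 0.195 0.013 0 0 0 0.111 0; 0.29 0.03 0 0 0 0.167 0; 0.38 0.056 0 0 0 0.222 0; 0.47 0.092 0 0 0 0.278 0; 0.555 0.135 0 0 0 0.333 0; 0.637 0.185 0 0 0 0.389 0; 0.713 0.242 0 0 0 0.444 0; 0.785 0.306 0 0 0 0.5 0; 0.785 0.306 0 0 0 0.5 0; 0.785 0.306 0 0 0 0.5 0")

```text
time: 13.3
position: [0.5901, 0.1318, 0.0802]
tool_rot: [0.999, -0.051, -0.001, 0.0]
ft_force: [-0.7, 0.4, -2.1]
grip_width: 0.0138
grip_force: 30.0
```

Emit:
move_arm(moves="0.07 0 0 0 0 0 0; 0.15 0 0 0 0 0 0; 0.23 0 0 0 0 0 0; 0.29 0 0 0 0 0 0; 0.29 0 0 0 0 0 0; 0.29 0 0 0 0 0 0")

```text
time: 13.9
position: [0.62, 0.1293, 0.0804]
tool_rot: [0.999, -0.052, -0.0, 0.0]
ft_force: [-0.6, -0.4, -2.4]
grip_width: 0.0136
grip_force: 30.0
```

Run:
```python
from h import *
o=robot.get_obs();print(o['position'],o['ft_force'],o['moment'])
go((*plate((49,100))[:2],.080),-5.75)
snap('side','s3')
cv2.imwrite('pics/s3c.png',cv2.resize(cv2.imread('pics/s3.png')[240:420,100:340],(800,600)))
```

```text
[0.61996356 0.12927516 0.08036815] [-0.5751272  -0.37142583 -2.39825595] [-0.05693683  0.1944453  -0.01203196]
shift [ 0.047 -0.002  0.004] turn [ 0.     0.    -0.002]
```

View pics/s3c.png

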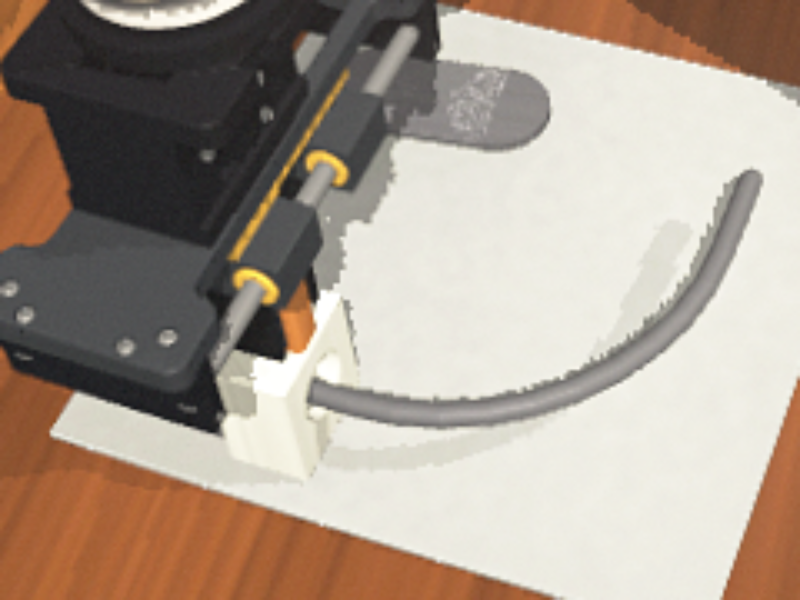

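The carriage is on the rod near the post. I'll creep forward until contact.

Emit:
move_arm(moves="0.02 0 0.01 0 0 0 0; 0.03 0 0.01 0 0 0 0; 0.04 0 0.01 0 0 0 0; 0.04 0 0.01 0 0 0 0")

```text
time: 14.35
position: [0.6243, 0.1289, 0.0796]
tool_rot: [0.999, -0.052, 0.0, 0.0]
ft_force: [0.0, 0.4, -1.4]
grip_width: 0.0139
grip_force: 30.0
```

Emit:
move_arm(moves="0.005 0 0 0 0 0 0; 0.01 0 0 0 0 0 0; 0.01 0 0 0 0 0 0; 0.01 0 0 0 0 0 0")

```text
time: 14.75
position: [0.6251, 0.1287, 0.0796]
tool_rot: [0.999, -0.052, -0.0, 0.0]
ft_force: [-0.7, -0.3, -2.3]
grip_width: 0.0136
grip_force: 30.0
```

Emit:
move_arm(moves="0.005 0 0 0 0 0 0; 0.01 0 0 0 0 0 0; 0.01 0 0 0 0 0 0; 0.01 0 0 0 0 0 0")

```text
time: 15.15
position: [0.6256, 0.1287, 0.0795]
tool_rot: [0.999, -0.052, -0.001, 0.0]
ft_force: [-1.6, 0.7, -2.5]
grip_width: 0.0135
grip_force: 30.0
```

Force may be just beginning; a little further.

Emit:
move_arm(moves="0.005 0 0 0 0 0 0; 0.01 0 0 0 0 0 0; 0.01 0 0 0 0 0 0; 0.01 0 0 0 0 0 0")

```text
time: 15.55
position: [0.6257, 0.1287, 0.0793]
tool_rot: [0.999, -0.052, -0.001, 0.0]
ft_force: [-4.9, 1.6, -0.3]
grip_width: 0.0137
grip_force: 30.0
```

Emit:
move_arm(moves="0.005 0 0 0 0 0 0; 0.01 0 0 0 0 0 0; 0.01 0 0 0 0 0 0; 0.01 0 0 0 0 0 0")

```text
time: 15.95
position: [0.6258, 0.1287, 0.0791]
tool_rot: [0.999, -0.052, -0.003, 0.0]
ft_force: [-6.0, 1.5, 1.1]
grip_width: 0.0141
grip_force: 30.0
```

Contact with the post. I'll ease off the push, lower to the plate and check.

Emit:
move_arm(moves="-0.01 0 0 0 0 0 0; -0.015 0 0.003 0 0 0 0; -0.015 0 0.008 0 0 0 0; -0.015 0 0.012 0 0 0 0; -0.015 0 0.012 0 0 0 0")

```text
time: 16.45
position: [0.6257, 0.1287, 0.0784]
tool_rot: [0.999, -0.052, -0.001, 0.0]
ft_force: [-5.4, 0.6, 0.5]
grip_width: 0.0139
grip_force: 30.0
```

Emit:
move_arm(moves="0 0 0 0 0 0 0.1; 0 0 0 0 0 0 0.2; 0 0 0 0 0 0 0.4; 0 0 0 0 0 0 0.5; 0 0 0 0 0 0 0.5; 0 0 0 0 0 0 0.5; 0 0 0 0 0 0 0.5; 0 0 0 0 0 0 0.5")

```text
time: 17.25
position: [0.6267, 0.1286, 0.0783]
tool_rot: [0.999, -0.052, 0.0, 0.0]
ft_force: [-0.7, -0.2, 0.1]
grip_width: 0.0434
grip_force: 0.0
```

Emit:
move_arm(moves="0 0 -0.1 0 0 0 0.5; 0 0 -0.2 0 0 0 0.5; 0 0 -0.4 0 0 0 0.5; 0 0 -0.6 0 0 0 0.5; 0 0 -0.8 0 0 0 0.5; 0 0 -1 0 0 0 0.5; 0 0 -1 0 0 0 0.5")

```text
time: 17.95
position: [0.6291, 0.1288, 0.1827]
tool_rot: [0.999, -0.052, 0.004, -0.0]
ft_force: [0.1, -0.0, -0.5]
grip_width: 0.0433
grip_force: 0.0
```

Run:
```python
from h import *
o=robot.get_obs();print(o['position'],o['ft_force'],o['grip_width'])
c=snap('side','s4');w=snap('wrist','w4')
cv2.imwrite('pics/s4c.png',np.hstack([cv2.resize(cv2.imread('pics/s4.png')[240:420,100:340],(400,300)),cv2.resize(cv2.imread('pics/w4.png'),(400,300))]))
P=[plate((x,y),z) for z in(.004,.060) for x,y in((33,124),(65,124),(33,76))]
print((proj(c,P)-[100,240])/.6, (proj(w,P)/1.6+[400,0]))
```

```text
[0.62914251 0.12878761 0.18265601] [ 0.1090137  -0.04497506 -0.45452536] 0.04331461952891988
[[149.64246396 240.51415518]
 [112.27875794 228.89452397]
 [175.9204304  190.72107808]
 [137.59085317 198.89023259]
 [ 98.24374902 187.03629331]
 [166.00504037 147.86687975]] [[580.52645182 149.24078796]
 [580.01920443 124.43157948]
 [618.29687849 149.17655886]
 [577.26632159 163.89763159]
 [576.55675203 134.76583061]
 [622.09802866 163.8237854 ]]
```

View pics/s4c.png

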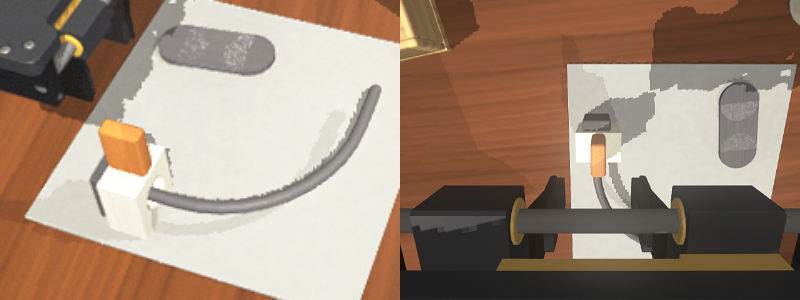

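The carriage stands upright on the plate against the post, on the rod, with its corners within about 5 px of prediction. Handing in.

```bash
python3 -c "
from rig import robot
print(robot.hand_in())"
```

```text
the job is handed in; nothing more can be done
None
```

The carriage is threaded on the rod and released upright on the plate against the post, the two other handled blocks were left alone, and the job was handed in at about 18 s; no verdict came back.

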